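# Load a forming block and start its clamp screw

## Robot

A 6-joint arm with a two-finger parallel gripper is mounted at the origin on the work surface. World frame = base frame: x ahead of the robot, y to its left, z up, the work surface at z = 0. Lengths are in mm, angles in rad, forces in N, time in s.
With the tool pointing down it reaches from about 350 to 775 mm from the base axis. Payload 7.3 kg.
Tool frame: the origin (TCP) lies between the finger pads, 19 mm behind the fingertips; this is the grasp point; z points along the fingers, y is the line along which they close (so a half turn about z gives the same grasp; the last joint's range is limited). The gripper opens to 92 mm and grips with 3 to 60 N. Pads are 19 mm wide; open, the fingers measure 130 mm over their backs; the gripper's body (75 mm by 190 mm) begins 47 mm behind the grasp point.
Start: joints at [-1.416, 0.342, 1.524, -0, 1.275, -0.146], TCP at [155.571, -501.439, 245.541] pointing down, gripper open.
Joint ranges: [-2.53, 2.53], [-0.77, 2.02], [0.04, 2.7], [-1, 4.14], [0.28, 2.66], [-3.11, 3.11]. Speed limits (rad/s): [2.57, 2.57, 3.14, 3.14, 3.14, 3.14].

## Interface

Orientations are given as [roll, pitch, yaw] about the fixed x, y, z axes, in that order (R = Rz(yaw) Ry(pitch) Rx(roll)).
In Python, from plant import get_obs, capture, bot, spot_in, trace, pinpoint gives the robot as it stands.
- The arm moves only by the tool play_rows, never from a script. Its argument "rows" is a list of rows, each a list of 2 entries, a list of its own where there are three numbers: the shift along the world's x, y, z in units of 3 cm (1.0 is 3 cm), then the turn, a rotation vector about the world's x, y, z in units of 8 degrees (1.0 is 8 degrees). A call has 1 to 12 rows; each row shifts and turns the commanded pose from where the row before left it; what a row does not reach is not made up. A row lasts 1/8 s, in which the tool goes at most 62.5 mm and 10.7 degrees, less where a joint would pass 70% of its speed; a pose out of reach is approached as far as the arm can. A call with a number of a shift or a turn outside -1 to 1 is refused whole. A call with a gripper value outside its range is refused whole. "hand" is the opening, from -1 (shut) to 1 (fully open), set as the call begins (left out, the last holds). The fingers move at their own pace and stop on an object; the grip force is fixed at half the most. Time passes only in rows, so rows that do not move let the fingers close. It gives the time, the measured TCP pose, the force, the opening and the grip force at its end, in the units of the state.
- get_obs(): the state, without advancing time (a new reading comes with each control period).
- capture(name): name is "scene" or "top" or "wrist"; returns a dict with "frame" (480x640x3 uint8, red, green, blue), "fov_y" (degrees; the focal length in pixels is half the picture's height over the tangent of half this angle, whatever the lens; pixels are square), "cx", "cy" (the principal point, pixels), "rvec" (rotation vector, rad) and "tvec" (3), from world to camera coordinates, as OpenCV has them; the wrist camera has in their place "hand_eye" (4x4, takes a point from camera to tool coordinates, whose origin is the TCP and whose axes are the flange's). Camera axes: x right, y down, z forward; pixel columns grow to the right and rows downward; lengths in mm; the calibration is good to about 2 mm. A picture is of the moment at which its call begins: read the wrist's pose just before it. There is no depth.
- bot.close_job(): hands the job in; it is judged then, once.
Trained networks look in the newest picture that a camera, given by its name, has taken for a name from the list of things; names that differ only in an ending like _2 or _b are one class to them, and where a whole thing is asked for, a point or a joint stands for the part that bears it (a point fixed in the world has none). Each returns a list of dicts, best first, with "p" (0 to 1); they miss things now and then, are a little off and sometimes report something else, mostly with a low value. They report only what shows in the picture. A call takes as long as a camera call. They do not tell look-alikes from the thing itself.
- spot_in(query, camera): "at" ([row, column] in pixels, amid what is visible of it).
- trace(query, camera): "mask" (480x640 bool, what is visible of it) and "at" ([row, column] in pixels, amid what is visible of it).
- pinpoint(query, camera): "at" ([row, column] in pixels: a listed point, or the origin of a listed thing).
The state is a dict: "time": time; "joint_positions": joint angles; "dq": joint speeds; "tau": joint torques, N m; "tool_pos": TCP position; "tcp_rot": TCP orientation; "contact_force": force on the tool from outside, world axes, zero at the start; "moment": the same for the moment, N m; "grip_width": finger opening in mm; "finger_force": force on a finger pad.
Only numpy, scipy, OpenCV 4.12 (cv2) and the standard library are available. Lean on these libraries where they do the work, as an engineer would, in place of code of your own. Each camera call takes 0.05 s, during which the arm holds its last target. There are 200 camera calls.

## Task

Seat the aluminium forming block, the one with a lower step at one end, flat and fully home in the rectangular pocket of the steel nest, its step toward the clamp knob. Then push the sprung captive clamp knob down first and, keeping it down, turn it clockwise, as seen from above, to its stop, so that its finger lies over the step and the knob stays down when you let go. Do not knock over the glue bottle.

Things in the scene. Friction and masses are not known exactly. Their poses are not given: they have to be found in the camera images.
- forming_block: Loose bare aluminium block, 64 long (own x) x 40 wide (own y) x 30 mm high, 180 g. Origin: centre of its underside, z up. Tall part x = -32 to +12 mm, 30 mm high, with a groove 14 mm wide, 8 mm deep along x in its top; from x = +12 to +32 mm a plain step 18 mm high. Grasp it across its 40 mm width by the tall part, about x = -6 mm. Upright on the table at start.
- nest: Fixed steel nest plate, 140 x 76 mm, 20 mm thick, lying on the table. Origin: at table height, below the pocket's centre. The plate spans own x = -48 to +92 mm, y = -38 to +38 mm. The clamp knob's axis stands at own x = +62 mm, y = 0.
- pocket (a point): Centre of the floor of the nest's pocket, 10 mm above the table; axes as the nest's. Pocket 67 mm along x, 43 mm along y (1.5 mm play all round the block), 10 mm deep, 2 mm chamfer at its mouth. A seated block stands 20 mm (its step 8 mm) above the plate. The block belongs in it with its own x along the nest's +x: step on the knob's side.
- knob_grip (a point): Point on the clamp knob's vertical axis, in its black grip bar, at the TCP height for gripping from above: 66 mm above the table with the knob up. The bar is 38 mm long along this point's x and 12 mm thick along its y; its top is 12 mm above this point. It stands on a dark steel hub 36 mm across, whose top is 21 mm below this point. The point turns and sinks with the knob.
- finger_tip (a point): Underside of the outer end of the dark steel finger on the knob's hub (46 mm from the knob's axis, 12 mm wide, 8 mm thick), 35 mm above the table with the knob up. Parked it points along the nest's -y; clamped it lies over the block's step. Turns and sinks with the knob.
- clamp_stem (a joint): Push travel of the knob in m: 0 = up (held there by a spring, 4 N), 0.0065 = bottomed (about 9 N). The knob can turn beyond about 0.3 rad only while it is pushed down at least 0.005; once turned, the thread catches and keeps it about 0.005 down.
- clamp_knob (a joint): Turn of the knob in rad, growing clockwise from above: 0 = parked, finger along the nest's -y; 1.4 = stop, finger pointing over the pocket along the nest's -x. Starts at 0 to 0.2.
- bench_block: Bystander: plain square steel bench block, 60 x 60 x 19 mm, flat on the table. Origin: centre of its underside.
- glue_bottle: Bystander: upright white glue bottle with a green cap, 44 mm in diameter, 130 mm high. Origin: centre of its base, z up.
- step (a point): Centre of the top of the block's step: own x = +22 mm, y = 0, 18 mm above the block's underside.
Mind the look-alikes: they are no part of the job. Of the things like the forming_block, leave any that is blue, brown or purple; of the rest the smaller one is meant.

How it is judged (in metres and radians):
On the way, in this order (a step that is already met when the one before it is completed fails the run):
1. the forming block is seated flat and square in the pocket, step toward the knob, the knob not yet pushed or turned (horizontal distance between forming_block and pocket below 0.0025 m and z of forming_block in the frame of pocket between -0.002 and 0.002 m and angle between forming_block's own z axis and vertical below 0.05 rad and angle between the x axis of forming_block and the x axis of nest, either way round below 0.06 rad and value of joint clamp_stem below 0.002 m and value of joint clamp_knob below 0.45 rad and x of step in the frame of pocket above 0.015 m), for 0.2 s.
2. the clamp knob is pushed down before it is turned (value of joint clamp_stem above 0.004 m and value of joint clamp_knob below 0.5 rad), for 0.1 s.
At the end, for the whole second after the job is handed in: The forming block rests in the pocket: within 2.5 mm of its centre, within 2 mm of its floor, level to 0.05 rad and square to 0.06 rad, at rest; the knob is turned past 1.2 rad (finger over the step) and stays at least 4.2 mm down by itself. The step is on the knob's side (horizontal distance between forming_block and pocket below 0.0025 m and z of forming_block in the frame of pocket between -0.002 and 0.002 m and angle between forming_block's own z axis and vertical below 0.05 rad and angle between the x axis of forming_block and the x axis of nest, either way round below 0.06 rad and value of joint clamp_stem above 0.0042 m and value of joint clamp_knob above 1.2 rad and linear speed of forming_block below 0.01 m/s and x of step in the frame of pocket above 0.015 m); the robot touches nothing.
It fails at once if the glue bottle is knocked over (angle between glue_bottle's own z axis and vertical above 0.5 rad).
It also fails if it takes over 54 s, if anything falls off the work surface, if the arm or the gripper's body presses on something with over 40 N, if the wrist force passes 120 N, or if a joint passes its speed limit or range.

## Working session

There is one attempt and no reset: what is moved stays moved. The work goes in short steps, Python scripts to look and compute and a tool call to move; the robot and the scene stay as the last step left them, time stands still between calls to the robot, and variables do not carry over. Pictures are saved under pics/ and viewed, at most 10 in all, crops included, and the job is handed in when it is done.

Besides the shell and the picture viewer there is one more tool, called after "Call:" in YAML: its name, and indented under it one key for each argument. play_rows: Moves the arm, as the interface text tells. Shifts and turns lie within -1 to 1; 1 stands for 3 cm of shift or 8 degrees of turn. Its arguments: {"type":"object","properties":{"rows":{"type":"array"},"hand":{"type":"number"}},"required":["rows"]}

```bash
mkdir -p pics
cat > h.py <<'E'
import numpy as np, cv2
from plant import get_obs, capture, bot, spot_in, trace, pinpoint
from scipy.spatial.transform import Rotation as R
def cam(name):
    o=get_obs(); c=capture(name)
    f=240/np.tan(np.radians(c["fov_y"])/2)
    if "hand_eye" in c:
        T=np.eye(4);T[:3,:3]=R.from_euler('xyz',o["tcp_rot"]).as_matrix();T[:3,3]=o["tool_pos"]
        M=T@np.array(c["hand_eye"])
    else:
        W=np.eye(4);W[:3,:3]=cv2.Rodrigues(np.array(c["rvec"],float))[0];W[:3,3]=np.ravel(c["tvec"]);M=np.linalg.inv(W)
    return c,f,M
def w(k,rc,z):
    c,f,M=k; d=M[:3,:3]@np.array([(rc[1]-c["cx"])/f,(rc[0]-c["cy"])/f,1]); o=M[:3,3]
    return np.round(o+d*(z-o[2])/d[2],1)
def px(k,p):
    c,f,M=k; q=np.linalg.inv(M)@np.append(p,1); return [q[1]/q[2]*f+c["cy"],q[0]/q[2]*f+c["cx"]]
def save(k,n,crop=None,s=1):
    im=k[0]["frame"][:,:,::-1]
    if crop: im=im[crop[0]:crop[1],crop[2]:crop[3]]
    cv2.imwrite("pics/"+n,cv2.resize(im,None,fx=s,fy=s,interpolation=cv2.INTER_CUBIC))
E
python3 - <<'E'
from h import *
Z=dict(forming_block=0,pocket=10,knob_grip=66,finger_tip=35,bench_block=0,glue_bottle=0,nest=0,step=18)
ks=[]
for n in ["top","scene"]:
    k=cam(n);save(k,n+".png");ks.append(k)
    print(n,k[2][:3,3])
    for q in Z:
        for r in pinpoint(q,n)[:5]:
            print(q,round(r["p"],2),np.round(r["at"]),w(k,r["at"],Z[q]))
print(get_obs())
E
```

```text
top [ 466.90394423 -119.1634473  1104.80512348]
forming_block 0.89 [232. 484.] [ 561.1 -404.7    0. ]
forming_block 0.87 [285. 426.] [ 468.4 -297.3    0. ]
forming_block 0.77 [296. 507.] [ 444.3 -440.5    0. ]
forming_block 0.76 [350. 439.] [ 352.8 -314.1    0. ]
forming_block 0.6 [324. 369.] [ 403.  -192.4    0. ]
pocket 0.75 [289. 186.] [473.9 135.1  10. ]
knob_grip 0.55 [259. 167.] [525.5 153.5  66. ]
finger_tip 0.56 [249. 194.] [543.7 112.9  35. ]
bench_block 0.95 [240. 330.] [ 555.3 -126.     0. ]
glue_bottle 0.75 [134. 295.] [752.9 -68.6   0. ]
nest 0.63 [288. 187.] [475.1 135.3   0. ]
step 0.86 [288. 495.] [ 459.5 -414.8   18. ]
step 0.86 [356. 454.] [ 343.  -336.5   18. ]
step 0.84 [278. 428.] [ 481.2 -297.7   18. ]
step 0.65 [326. 354.] [ 400.2 -163.4   18. ]
step 0.57 [232. 477.] [ 560.7 -389.    18. ]
scene [1114.71789466  -13.03258017  707.16155024]
forming_block 0.8 [174. 244.] [ 358.1 -311.1    0. ]
forming_block 0.69 [192. 167.] [ 431.7 -449.9    0. ]
forming_block 0.62 [207. 233.] [ 454.4 -307.5    0. ]
forming_block 0.56 [196. 292.] [ 406.3 -199.2    0. ]
pocket 0.67
[... 572 characters left out ...]
392.6   18. ]
{'time': 0.9, 'joint_positions': array([-1.41599485e+00,  3.41970478e-01,  1.52409600e+00, -2.19593987e-05,
        1.27540286e+00, -1.45995607e-01]), 'dq': array([-0.00064066,  0.00020875,  0.00011395,  0.00049555, -0.0019883 ,
       -0.00154886]), 'tau': array([ 5.35848303e-04, -4.31122971e+01, -2.44478399e+01,  7.18041603e-02,
        4.82868799e-02, -1.21930233e-05]), 'tool_pos': array([ 155.56781549, -501.43901015,  245.55723975]), 'tcp_rot': array([3.14147370e+00, 3.87254236e-05, 3.00803471e-01]), 'contact_force': array([-0.04797515,  0.01152733,  0.390354  ]), 'moment': array([ 0.03205027, -0.0307562 , -0.01362959]), 'finger_force': 0.0, 'grip_width': 91.95868835729995}
```

```bash
python3 -c "
import cv2,numpy as np
a=cv2.imread('pics/top.png');b=cv2.imread('pics/scene.png')
cv2.imwrite('pics/both.png',cv2.resize(np.vstack([a,b]),(400*1,600)))"
```

```text
(no output)
```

View pics/top.png

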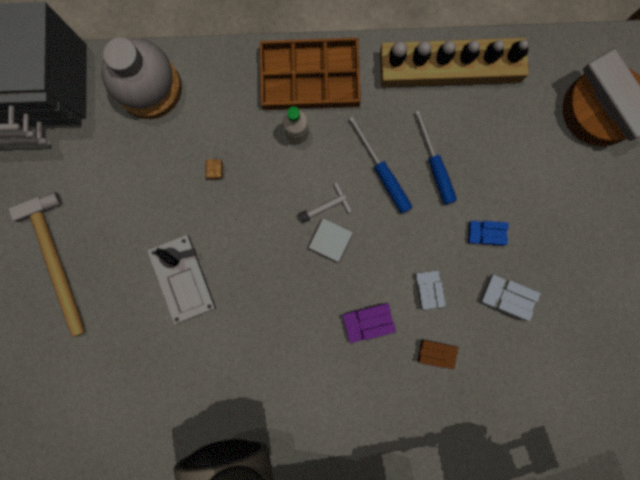

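The picture shows five block-like things: blue (233,488), brown (354,438), purple (323,370), and two bare aluminium ones at (290,430), small, and (297,511), larger. The small aluminium one at (290,430) fits. The nest is at (280,180) and the bottle at (125,295).

Run:
```python
from h import *
k=cam("top");save(k,"crop1.png",(250,340,400,550),5)
for r in trace("forming_block","top"):
    m=r["mask"].astype(np.uint8); print(r["p"],np.round(r["at"]),m.sum(),cv2.minAreaRect(np.argwhere(m)[:,::-1].astype(np.float32)))
```

```text
0.76 [353. 439.] 834 ((437.3599853515625, 353.5199890136719), (36.85040283203125, 23.97064971923828), 10.30484676361084)
0.72 [293. 508.] 1693 ((509.2758483886719, 296.8103332519531), (54.59442901611328, 32.12529373168945), 21.801406860351562)
0.67 [322. 370.] 1497 ((368.5154113769531, 322.22308349609375), (31.749496459960938, 48.58900833129883), 74.74488067626953)
0.57 [287. 427.] 876 ((429.9459228515625, 289.6756591796875), (36.16777420043945, 25.975040435791016), 80.53767395019531)
0.56 [232. 488.] 1012 ((488.5, 232.0), (26.0, 41.0), 90.0)
```

View pics/crop1.png

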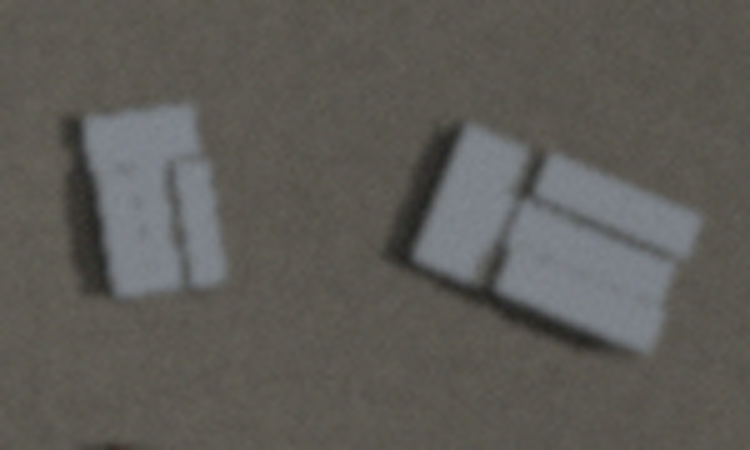

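The crop shows the small plain aluminium block on the left, at about (290,430) in the full picture. Its step is at the top (+x), and its yaw is about 0.15. The larger one on the right is the decoy. Moving above the small one.

Call:
play_rows:
  rows:
    - [[1, 0.7, 0], [0, 0, -0.5]]
    - [[1, 0.7, 0], [0, 0, -0.5]]
    - [[1, 0.7, 0], [0, 0, 0]]
    - [[1, 0.7, 0], [0, 0, 0]]
    - [[1, 0.7, 0], [0, 0, 0]]
    - [[1, 0.7, 0], [0, 0, 0]]
    - [[1, 0.7, 0], [0, 0, 0]]
    - [[1, 0.7, 0], [0, 0, 0]]
    - [[1, 0.6, 0], [0, 0, 0]]
    - [[1, 0.6, -0.5], [0, 0, 0]]
    - [[0, 0, -0.5], [0, 0, 0]]
    - [[0, 0, 0], [0, 0, 0]]
  hand: 1

```text
time: 2.5
tool_pos: [454.6, -297.1, 214.2]
tcp_rot: [-3.139, 0.002, 0.162]
contact_force: [-0.9, 0.6, 0.2]
grip_width: 91.8
finger_force: 0.0
```

```bash
cat > blk.py <<'E'
from h import *
k=cam("wrist");o=get_obs();print(o["time"],o["tool_pos"],o["tcp_rot"])
for q,z in (("forming_block",0),("step",18)):
    for r in pinpoint(q,"wrist")[:3]: print(q,round(r["p"],2),np.round(r["at"]),w(k,r["at"],z))
for r in trace("forming_block","wrist")[:3]:
    m=r["mask"].astype(np.uint8)
    print(round(r["p"],2),np.round(r["at"]),m.sum())
    c=max(cv2.findContours(m,0,2)[0],key=cv2.contourArea)
    print([ [p[0][::-1].tolist(),w(k,p[0][::-1],30).tolist()] for p in cv2.approxPolyDP(c,5,True)])
E
python3 - <<'E'
from blk import *
save(k,"w1.png")
E
```

```text
2.55 [ 454.80032165 -297.68916762  215.12493641] [-3.14076678e+00  1.19229982e-03  1.60693582e-01]
forming_block 0.84 [309. 322.] [ 349.4 -312.     0. ]
forming_block 0.79 [249. 450.] [ 440.4 -436.9    0. ]
forming_block 0.64 [132. 453.] [ 557.7 -408.8    0. ]
step 0.82 [239. 440.] [ 453.4 -415.9   18. ]
step 0.77 [329. 344.] [ 337.8 -338.    18. ]
step 0.57 [192. 328.] [ 481.3 -296.5   18. ]
0.96 [249. 217.] 4713
[[[220, 253], [445.2, -229.7, 30.0]], [[225, 174], [428.0, -155.0, 30.0]], [[239, 168], [413.0, -149.9, 30.0]], [[275, 175], [376.6, -158.6, 30.0]], [[270, 222], [389.6, -204.7, 30.0]], [[279, 232], [381.6, -215.4, 30.0]], [[276, 254], [388.4, -236.9, 30.0]], [[262, 259], [403.9, -240.2, 30.0]]]
0.93 [131. 462.] 3748
[[[103, 430], [575.0, -372.1, 30.0]], [[144, 420], [539.6, -371.5, 30.0]], [[160, 491], [536.3, -439.0, 30.0]], [[117, 506], [574.5, -441.6, 30.0]]]
0.77 [299. 315.] 554
[[[299, 295], [370.3, -281.0, 30.0]], [[300, 333], [375.5, -319.5, 30.0]], [[288, 303], [383.6, -287.3, 30.0]]]
```

View pics/w1.png

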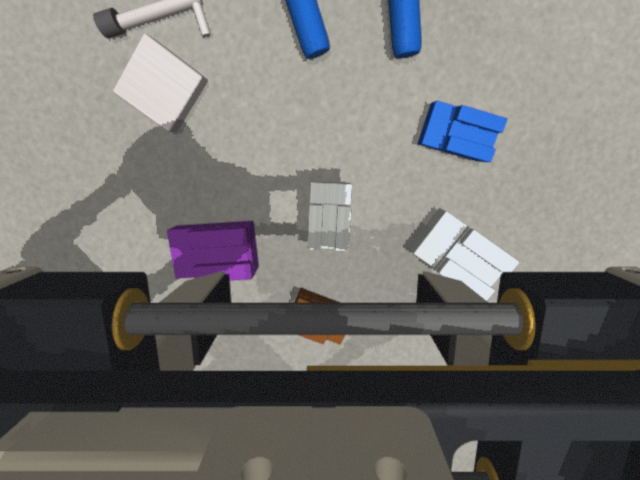

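The small aluminium block spans columns 309–351 and rows 182–250, with its step on the far side. It is well aligned with the gripper.

Run:
```python
from h import *
k=cam("wrist");print(k[2].round(2))
save(k,"w2.png",(165,265,270,390),6)
for rc,z in [((182,312),18),((182,351),18),((249,311),30),((249,311),0),((249,347),30),((249,347),0),((205,309),30),((205,351),30)]: print(rc,z,w(k,rc,z))
```

```text
[[ 1.6000e-01 -9.5000e-01 -2.5000e-01  5.2190e+02]
 [-9.9000e-01 -1.5000e-01 -4.0000e-02 -2.8710e+02]
 [ 0.0000e+00  2.5000e-01 -9.7000e-01  3.5665e+02]
 [ 0.0000e+00  0.0000e+00  0.0000e+00  1.0000e+00]]
(182, 312) 18 [ 490.  -281.6   18. ]
(182, 351) 18 [ 496.  -319.1   18. ]
(249, 311) 30 [ 426.2 -290.7   30. ]
(249, 311) 0 [ 417.4 -291.1    0. ]
(249, 347) 30 [ 431.8 -325.8   30. ]
(249, 347) 0 [ 423.6 -329.4    0. ]
(205, 309) 30 [ 469.1 -282.2   30. ]
(205, 351) 30 [ 475.5 -321.9   30. ]
```

View pics/w2.png

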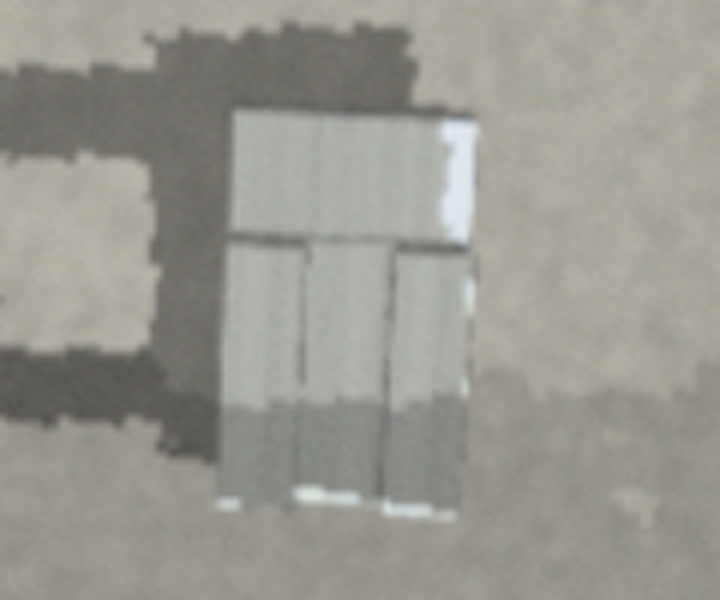

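Corners in the crop: step far edge at (108,233) and (118,476), tall part's front edge at (245,228) and (250,470), rear edge at (500,220) and (513,455). Fitting the pose to these.

Run:
```python
from h import *
from scipy.optimize import least_squares
k=cam("wrist")
P=np.array([(32,20,18),(32,-20,18),(12,20,30),(12,-20,30),(-32,20,30),(-32,-20,30)])
Q=np.array([(108,233),(118,476),(245,228),(250,470),(500,220),(513,455)])/6+[165,270]-[.5,.5]
def f(v):
    r=R.from_euler('z',v[2])
    return np.ravel([px(k,r.apply(p)+[v[0],v[1],0]) for p in P])-Q.ravel()
s=least_squares(f,[462,-297,.15]);print(s.x,s.fun.round(1))
x=s.x; t=x[:2]-6*np.array([np.cos(x[2]),np.sin(x[2])]);print("grasp",t,get_obs()["tool_pos"],get_obs()["tcp_rot"])
```

```text
[ 4.59793845e+02 -3.01334939e+02  1.18618235e-01] [-0.3 -0.3 -0.2  0.2 -0.8 -0.7  0.1  0.8  0.9 -0.6  0.4  0.6]
grasp [ 453.83600596 -302.04498081] [ 455.32010971 -298.10435139  216.24215699] [ 3.14051432e+00 -7.68527202e-04  1.60105217e-01]
```

Call:
play_rows:
  rows:
    - [[-0.05, -0.13, -0.5], [0, 0, -0.3]]
    - [[0, 0, -1], [0, 0, 0]]
    - [[0, 0, -1], [0, 0, 0]]
    - [[0, 0, -1], [0, 0, 0]]
    - [[0, 0, -1], [0, 0, 0]]
    - [[0, 0, -0.8], [0, 0, 0]]
    - [[0, 0, -0.5], [0, 0, 0]]
    - [[0, 0, -0.33], [0, 0, 0]]
    - [[0, 0, 0], [0, 0, 0]]
    - [[0, 0, 0], [0, 0, 0]]
  hand: 0.3

```text
time: 4.05
tool_pos: [454.5, -301.7, 32.3]
tcp_rot: [3.14, -0.001, 0.119]
contact_force: [-0.7, -0.8, -0.8]
grip_width: 59.8
finger_force: 0.0
```

Call:
play_rows:
  rows:
    - [[0, 0, 0], [0, 0, 0]]
    - [[0, 0, 0], [0, 0, 0]]
    - [[0, 0, 0], [0, 0, 0]]
    - [[0, 0, 0], [0, 0, 0]]
    - [[0, 0, 0], [0, 0, 0]]
    - [[0, 0, 0], [0, 0, 0]]
  hand: -1

```text
time: 4.8
tool_pos: [454.2, -301.5, 32.0]
tcp_rot: [3.141, -0.0, 0.119]
contact_force: [-0.9, 1.0, 5.6]
grip_width: 39.8
finger_force: 30.0
```

Call:
play_rows:
  rows:
    - [[0, 0, 0.6], [0, 0, 0]]
    - [[0, 0.2, 1], [0, 0, 0]]
    - [[0, 0.6, 1], [0, 0, 0]]
    - [[-0.13, 1, 1], [0, 0, 0.2]]
    - [[-0.13, 1, 1], [0, 0, 0.2]]
    - [[-0.13, 1, 0.7], [0, 0, 0.2]]
    - [[-0.13, 1, 0], [0, 0, 0.2]]
    - [[-0.13, 1, 0], [0, 0, 0.2]]
    - [[-0.13, 1, 0], [0, 0, 0.2]]
    - [[-0.13, 1, 0], [0, 0, 0.2]]
    - [[-0.13, 1, 0], [0, 0, 0.2]]
    - [[-0.13, 1, 0], [0, 0, 0.27]]

```text
time: 6.3
tool_pos: [418.4, -6.3, 190.2]
tcp_rot: [-3.141, 0.001, 0.381]
contact_force: [0.6, 0.9, -1.5]
grip_width: 39.4
finger_force: 30.0
```

Call:
play_rows:
  rows:
    - [[0, 1, 0], [0, 0, 0]]
    - [[0, 1, 0], [0, 0, 0]]
    - [[0, 1, 0], [0, 0, 0]]
    - [[0, 1, 0], [0, 0, 0]]
    - [[0, 0, 0], [0, 0, 0]]
    - [[0, 0, 0], [0, 0, 0]]

```text
time: 7.05
tool_pos: [418.7, 112.3, 190.3]
tcp_rot: [3.141, 0.001, 0.381]
contact_force: [-0.3, 0.1, -0.5]
grip_width: 39.8
finger_force: 30.0
```

Run:
```python
from h import *
k=cam("wrist");o=get_obs();print(o["time"],o["tool_pos"],o["tcp_rot"])
save(k,"w3.png")
for q,z in (("pocket",10),("knob_grip",66),("finger_tip",35),("nest",0),("forming_block",0)):
    for r in pinpoint(q,"wrist")[:2]: print(q,round(r["p"],2),np.round(r["at"],1),w(k,r["at"],z))
```

```text
7.1 [418.82326564 112.03801061 190.4003963 ] [3.14142405e+00 6.90303042e-04 3.79966358e-01]
pocket 0.6 [160.5 322.2] [471.8 135.   10. ]
knob_grip 0.82 [ 76.6 325.8] [528.1 154.5  66. ]
nest 0.91 [160.4 325.8] [472.8 131.8   0. ]
nest 0.36 [271.7 322.9] [369.3  93.2   0. ]
forming_block 0.71 [273.9 324.5] [367.7  90.8   0. ]
```

View pics/w3.png

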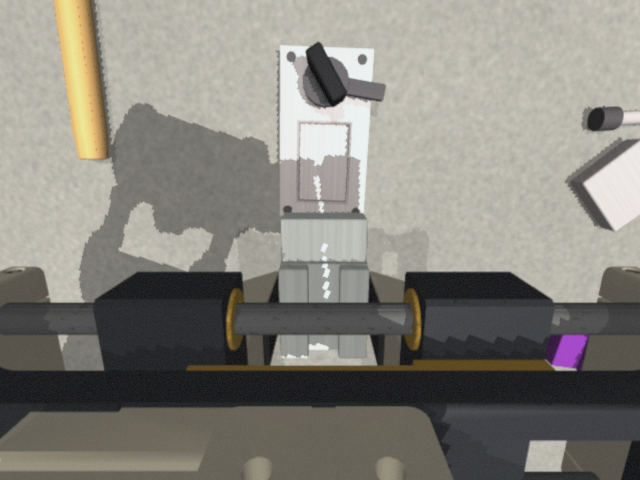

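The picture shows the nest at columns 280–373 and rows 46–213, with the knob at (80,325) and its pocket around (160,324). The gripped block has its step toward the knob. Next is an enlarged crop for a pose fit.

Run:
```python
from h import *
import pickle
k=cam("wrist");pickle.dump(k,open("k3.pkl","wb"))
im=k[0]["frame"][:,:,::-1]
a=cv2.resize(im[110:220,270:380],None,fx=3.6,fy=5.4,interpolation=cv2.INTER_CUBIC)
b=cv2.resize(im[205:275,270:380],None,fx=3.6,fy=5.4,interpolation=cv2.INTER_CUBIC)
b=cv2.copyMakeBorder(b,0,a.shape[0]-b.shape[0],0,0,0)
cv2.imwrite("pics/m.png",np.hstack([a,b]));print(a.shape)
```

```text
(594, 396, 3)
```

View pics/m.png

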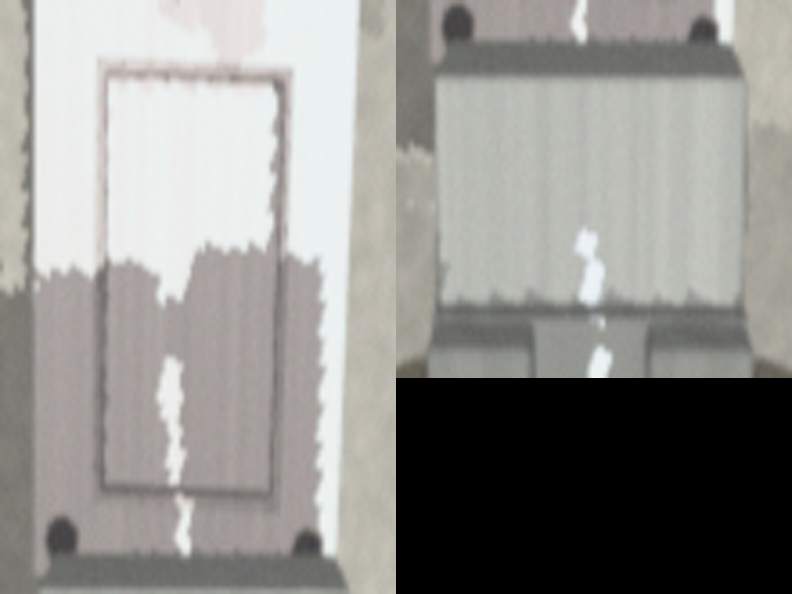

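Readings from the montage:
- **Pocket mouth:** (62,98), (68,292), (495,97) and (500,276).
- **Pocket floor:** (80,107), (87,275), (485,105) and (487,269).
- **Gripped block's step edges (right half):** rows 43, 76, 312 and 345.

Fitting both poses.

Run:
```python
from h import *
import pickle
from scipy.optimize import least_squares
k=pickle.load(open("k3.pkl","rb"));o=get_obs()
def cv(l,r0): l=np.array(l,float);return np.c_[l[:,1]/5.4+r0-.4,l[:,0]/3.6+270-.35]
P=np.array([(35.5,23.5,20),(35.5,-23.5,20),(-35.5,23.5,20),(-35.5,-23.5,20),(33.5,21.5,10),(33.5,-21.5,10),(-33.5,21.5,10),(-33.5,-21.5,10)])
Q=cv([(98,62),(292,68),(97,495),(276,500),(107,80),(275,87),(105,485),(269,487)],110)
def f(v,P,Q,z=0):
    r=R.from_euler('z',v[2]); zz=v[3] if len(v)>3 else 0
    return np.ravel([px(k,r.apply(p)+[v[0],v[1],zz]) for p in P])-Q.ravel()
s=least_squares(f,[472,134,.38],args=(P,Q));print("nest",s.x,s.fun.round(1))
P2=np.array([(32,20,18),(32,-20,18),(32,20,0),(32,-20,0),(12,20,18),(12,-20,18),(12,20,30),(12,-20,30)])
Q2=cv([(40,76),(346,76),(50,43),(335,43),(44,312),(345,312),(36,345),(352,348)],205)
b=least_squares(f,[425,115,.38,158],args=(P2,Q2));print("block",b.x,b.fun.round(1))
c=np.cos(s.x[2]);sn=np.sin(s.x[2])
p=o["tool_pos"];yaw=o["tcp_rot"][2]
print("tcp",p,yaw,"block in tool",R.from_euler('z',-yaw).apply([b.x[0]-p[0],b.x[1]-p[1],0]),b.x[3]-p[2])
d=s.x[:2]-b.x[:2];print("move block->nest",d,d/30,"dyaw units",np.degrees(s.x[2]-b.x[2])/8)
kk=R.from_euler('z',s.x[2]).apply([62,0,0])[:2]+s.x[:2];print("knob",kk)
```

```text
nest [4.70354882e+02 1.33760385e+02 3.57288840e-01] [-0.8 -1.1 -0.6 -0.1  1.6 -0.9  1.8  1.1 -0.7 -0.4 -0.9  1.4 -0.3 -0.2
  0.4  0.2]
block [4.22830974e+02 1.13840032e+02 3.80327207e-01 1.56050911e+02] [ 1.1 -0.5  1.   0.7  0.2  1.   0.2 -0.5 -1.6 -0.2 -1.7 -0.3  0.7 -1.2
  0.1  0.9]
tcp [419.05408098 112.22529853 190.64942987] 0.37946936173649726 block in tool [4.10635134 0.10079791 0.        ] -34.59851851555774
move block->nest [47.52390888 19.92035303] [1.5841303  0.66401177] dyaw units -0.16500015242820246
knob [528.43948669 155.44399052]
```

Run:
```python
from h import *
import pickle
from scipy.optimize import least_squares
k=pickle.load(open("k3.pkl","rb"));o=get_obs()
def cv(l,r0): l=np.array(l,float);return np.c_[l[:,1]/5.4+r0-.4,l[:,0]/3.6+270-.35]
P=[(35.5,23.5,20),(35.5,-23.5,20),(33.5,21.5,10),(33.5,-21.5,10),(-33.5,21.5,10),(-33.5,-21.5,10)]
Q=cv([(98,62),(292,68),(107,80),(275,87),(105,485),(269,487)],110)
S=cv([(34,5),(36,550),(358,5),(335,550)],110)  # plate side edges y=+38,+38,-38,-38 at z=20
def tr(v,p): return px(k,R.from_euler('z',v[2]).apply(p)+[v[0],v[1],v[3] if len(v)>3 else 158.4 if blk else 0])
def f(v):
    e=list(np.ravel([tr(v,p) for p in P])-Q.ravel())
    c,s=np.cos(v[2]),np.sin(v[2])
    for q,y in zip(S,(38,38,-38,-38)):
        g=w(k,q,20); e.append((-s*(g[0]-v[0])+c*(g[1]-v[1])-y)/.9)
    return e
blk=False
s=least_squares(f,[472,134,.38],loss='soft_l1');print("nest",s.x,np.round(f(s.x),1))
P=[(32,20,18),(32,-20,18),(32,20,0),(32,-20,0),(12,20,18),(12,-20,18),(12,20,30),(12,-20,30)]
Q=cv([(40,76),(346,76),(50,43),(335,43),(44,312),(345,312),(36,345),(352,348)],205)
blk=True
g=lambda v:np.ravel([tr(v,p) for p in P])-Q.ravel()
b=least_squares(g,[425,115,.38]);print("block",b.x,b.fun.round(1))
d=s.x[:2]-b.x[:2];print(d,d/30,np.degrees(s.x[2]-b.x[2])/8)
# edge-direction by side rows
for y in (0,1): print(np.arctan2(*(w(k,S[2*y],20)-w(k,S[2*y+1],20))[[1,0]]))
```

```text
nest [4.69947350e+02 1.33511033e+02 3.53192387e-01] [-0.3 -0.8  0.1  0.2 -0.3 -0.2 -0.2  1.7  0.1 -0.2  1.   0.2  0.   0.1
 -0.5  0.2]
block [4.23408774e+02 1.14071381e+02 3.80325483e-01] [ 0.7 -1.1  0.7  1.4 -0.1  0.4 -0.2  0.1 -1.3 -0.8 -1.4  0.3  1.2 -1.9
  0.5  1.7]
[46.53857603 19.43965247] [1.55128587 0.64798842] -0.19432648803211194
0.3527060545960172
0.3458159294433123
```

Call:
play_rows:
  rows:
    - [[0.5, 0.2, 0], [0, 0, -0.2]]
    - [[0.5, 0.25, -0.4], [0, 0, 0]]
    - [[0.55, 0.2, -0.5], [0, 0, 0]]
    - [[0, 0, -0.8], [0, 0, 0]]
    - [[0, 0, -0.8], [0, 0, 0]]
    - [[0, 0, -0.8], [0, 0, 0]]
    - [[0, 0, -0.6], [0, 0, 0]]
    - [[0, 0, -0.5], [0, 0, 0]]
    - [[0, 0, 0], [0, 0, 0]]
    - [[0, 0, 0], [0, 0, 0]]

```text
time: 8.65
tool_pos: [465.9, 132.1, 59.1]
tcp_rot: [3.141, -0.001, 0.352]
contact_force: [0.5, 0.3, -1.0]
grip_width: 39.5
finger_force: 30.0
```

Run:
```python
from h import *
import pickle
k=cam("wrist");o=get_obs();print(o["time"],o["tool_pos"],o["tcp_rot"],o["contact_force"])
pickle.dump(k,open("k4.pkl","wb"))
cv2.imwrite("pics/w4.png",cv2.resize(k[0]["frame"][80:330,200:450,::-1],None,fx=3.2,fy=2.4,interpolation=cv2.INTER_CUBIC))
```

```text
8.7 [466.00528108 132.14117031  59.33182449] [ 3.14118482e+00 -1.27665346e-03  3.52370531e-01] [ 0.05110582 -0.3208121  -1.7811295 ]
```

View pics/w4.png

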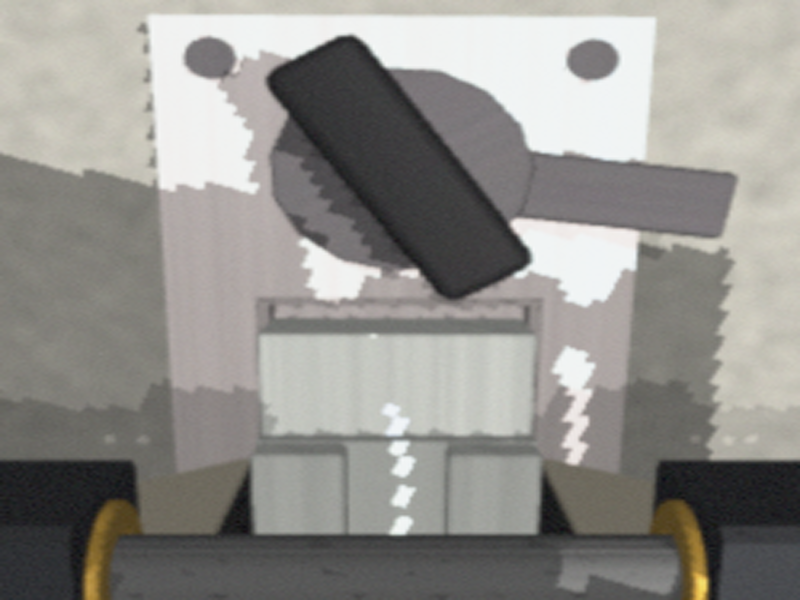

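Here the block is over the pocket with its step toward the knob. The mouth's far edge is at crop row 299 (x 257–543), the step's front top edge at row 332 (x 259–536), and its lower edge at about row 320.

Run:
```python
from h import *
import pickle
k=pickle.load(open("k4.pkl","rb"))
def W(x,y,z): return w(k,(80+y/2.4-.3,200+x/3.2-.35),z)
yaw=.352; r=R.from_euler('z',-yaw)
org=np.array([466.0,132.1,0])
for n,a,z in [("mouthL",(257,299),20),("mouthR",(543,299),20),("stepTL",(259,332),45.3),("stepTR",(536,332),45.3),("stepBL",(263,320),27.3),("stepBR",(533,320),27.3),("junL",(259,437),45.3),("junR",(536,437),45.3),("tallL",(252,452),57.3),("tallR",(542,452),57.3),("plL",(150,15),20),("plR",(655,18),20),("plL2",(177,465),20),("plR2",(622,465),20)]:
    print(n,r.apply(W(*a,z)-org).round(1))
print("knob",r.apply(W(400,167,78)-org))
```

```text
mouthL [39.8 23.  20. ]
mouthR [ 39.8 -23.9  20. ]
stepTL [37.4 19.7 45.3]
stepTR [ 37.4 -19.7  45.3]
stepBL [36.5 21.3 27.3]
stepBR [ 36.4 -21.5  27.3]
junL [16.4 20.4 45.3]
junR [ 16.5 -20.3  45.3]
tallL [17.5 19.9 57.3]
tallR [ 17.6 -19.7  57.3]
plL [97.2 37.4 20. ]
plR [ 96.6 -38.8  20. ]
plL2 [ 1.3 38.1 20. ]
plR2 [  1.3 -38.8  20. ]
knob [67.69916856 -0.15025216 78.        ]
```

Call:
play_rows:
  rows:
    - [[0, -0.013, -0.1], [0, 0, 0]]
    - [[0, 0, -0.15], [0, 0, 0]]
    - [[0, 0, -0.1], [0, 0, 0]]
    - [[0, 0, -0.1], [0, 0, 0]]
    - [[0, 0, 0], [0, 0, 0]]

```text
time: 9.32
tool_pos: [465.3, 131.8, 44.8]
tcp_rot: [-3.142, 0.001, 0.352]
contact_force: [-0.3, 0.0, -1.7]
grip_width: 39.6
finger_force: 30.0
```

Call:
play_rows:
  rows:
    - [[0, 0, -0.05], [0, 0, 0]]
    - [[0, 0, -0.04], [0, 0, 0]]
    - [[0, 0, 0], [0, 0, 0]]

```text
time: 9.7
tool_pos: [465.4, 131.8, 42.4]
tcp_rot: [3.142, 0.0, 0.352]
contact_force: [0.7, 0.6, -1.6]
grip_width: 40.0
finger_force: 30.0
```

Call:
play_rows:
  rows:
    - [[0, 0, 0], [0, 0, 0]]
    - [[0, 0, 0], [0, 0, 0]]
    - [[0, 0, 0], [0, 0, 0]]
    - [[0, 0, 0.5], [0, 0, 0]]
    - [[0, 0, 1], [0, 0, 0]]
    - [[0, 0, 1], [0, 0, 0]]
    - [[0, 0, 0.5], [0, 0, 0]]
    - [[0, 0, 0], [0, 0, 0]]
    - [[0, 0, 0], [0, 0, 0]]
  hand: 0.2

```text
time: 10.82
tool_pos: [465.1, 131.7, 132.3]
tcp_rot: [3.142, 0.0, 0.353]
contact_force: [0.2, 0.0, -0.3]
grip_width: 55.0
finger_force: 0.0
```

Run:
```python
from h import *
import pickle
k=cam("wrist");o=get_obs();print(o["time"],o["tool_pos"],o["tcp_rot"],o["joint_positions"])
pickle.dump(k,open("k5.pkl","wb"))
cv2.imwrite("pics/w5.png",cv2.resize(k[0]["frame"][50:300,200:450,::-1],None,fx=3.2,fy=2.4,interpolation=cv2.INTER_CUBIC))
```

```text
10.875 [465.00292306 131.7134073  131.97136277] [-3.14143157e+00  1.12131839e-03  3.52466415e-01] [ 1.17341397e-01  3.96960818e-01  1.79411771e+00 -1.28411039e-04
  9.51642127e-01  1.33574598e+00]
```

View pics/w5.png

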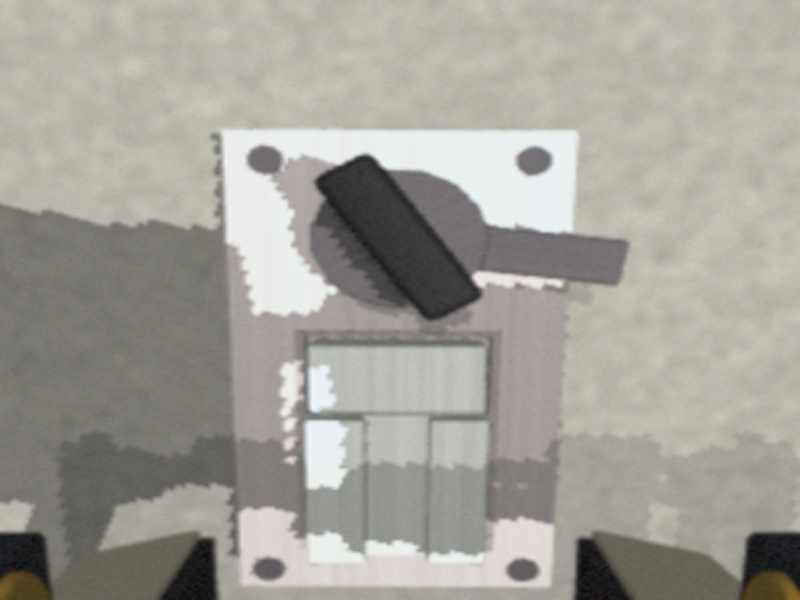

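The block lies level in the pocket (crop x 305–490, rows 340–560). The knob bar's corners are at (183,318), (155,370), (318,432) and (292,481).

Run:
```python
from h import *
import pickle
from scipy.optimize import least_squares
k=pickle.load(open("k5.pkl","rb"))
def W(x,y,z): return w(k,(50+y/2.4-.3,200+x/3.2-.35),z)
C=np.array([W(*a,78) for a in [(318,183),(370,155),(432,318),(481,292)]]);c=C.mean(0)
d=C[0]+C[1]-C[2]-C[3];print("knob",c,"yaw",np.arctan2(d[1],d[0]),np.linalg.norm(C[0]-C[1]),np.linalg.norm(d)/2)
r=R.from_euler('z',-.352);o=np.array([465.,131.7,0])
for n,a,z in [("mouthL",(296,332),20),("mouthR",(501,332),20),("plTL",(220,130),20),("plTR",(579,131),20),("plBL",(240,585),20),("plBR",(552,585),20),("stepTL",(307,345),28),("stepTR",(487,345),28),("tallTL",(305,420),40),("tallTR",(489,420),40),("tallBL",(310,560),40),("tallBR",(487,562),40)]: print(n,r.apply(W(*a,z)-o).round(1))
for q,z in (("knob_grip",66),("forming_block",10),("pocket",10)):
    for p in pinpoint(q,"wrist")[:1]: print(q,p["p"],w(k,p["at"],z))
p=get_obs()["tool_pos"];print((c-p)/30,np.degrees(np.arctan2(d[1],d[0])-.3525)/8)
```

```text
knob [529.075 154.525  78.   ] yaw 0.9230758337586099 10.601886624558885 35.55031645428766
mouthL [40.5 22.9 20. ]
mouthR [ 40.5 -23.7  20. ]
plTL [98. 38. 20.]
plTR [ 97.7 -39.   20. ]
plBL [-42.5  38.7  20. ]
plBR [-42.4 -38.4  20. ]
stepTL [37.6 19.9 28. ]
stepTR [ 37.6 -20.   28. ]
tallTL [17.5 19.8 40. ]
tallTR [ 17.5 -19.9  40. ]
tallBL [-25.6  19.5  40. ]
tallBR [-26.2 -20.4  40. ]
knob_grip 0.87 [526.5 155.4  66. ]
forming_block 0.89 [467.6 132.8  10. ]
[ 2.13380618  0.75968417 -1.79242261] 4.086448395815804
```

Call:
play_rows:
  rows:
    - [[0.5, 0.2, 0], [0, 0, 0.8]]
    - [[0.5, 0.2, 0], [0, 0, 0.8]]
    - [[0.5, 0.2, 0], [0, 0, 0.8]]
    - [[0.5, 0.16, 0], [0, 0, 0.8]]
    - [[0.11, 0, 0], [0, 0, 0.88]]
    - [[0, 0, -0.6], [0, 0, 0]]
    - [[0, 0, -0.7], [0, 0, 0]]
    - [[0, 0, -0.6], [0, 0, 0]]
    - [[0, 0, -0.3], [0, 0, 0]]
    - [[0, 0, 0], [0, 0, 0]]
    - [[0, 0, 0], [0, 0, 0]]
  hand: -0.1

```text
time: 12.4
tool_pos: [529.2, 154.6, 67.0]
tcp_rot: [3.141, -0.001, 0.922]
contact_force: [-0.6, 0.4, -1.0]
grip_width: 41.6
finger_force: 0.0
```

Call:
play_rows:
  rows:
    - [[0, 0, 0], [0, 0, 0]]
    - [[0, 0, 0], [0, 0, 0]]
    - [[0, 0, 0], [0, 0, 0]]
    - [[0, 0, 0], [0, 0, 0]]
    - [[0, 0, 0], [0, 0, 0]]
    - [[0, 0, 0], [0, 0, 0]]
    - [[0, 0, 0], [0, 0, 0]]
  hand: -1

```text
time: 13.28
tool_pos: [529.1, 154.4, 66.6]
tcp_rot: [3.141, -0.0, 0.922]
contact_force: [1.9, -1.3, 2.3]
grip_width: 11.8
finger_force: 30.0
```

Gripped. Pushing down.

Call:
play_rows:
  rows:
    - [[0, 0, -0.08], [0, 0, 0]]
    - [[0, 0, -0.08], [0, 0, 0]]
    - [[0, 0, -0.05], [0, 0, 0]]
    - [[0, 0, 0], [0, 0, 0]]
    - [[0, 0, 0], [0, 0, 0]]

```text
time: 13.9
tool_pos: [529.1, 154.5, 60.6]
tcp_rot: [3.141, -0.0, 0.922]
contact_force: [0.8, -3.1, 7.3]
grip_width: 11.9
finger_force: 30.0
```

Call:
play_rows:
  rows:
    - [[0, 0, -0.015], [0, 0, -0.5]]
    - [[0, 0, 0], [0, 0, -1]]
    - [[0, 0, 0], [0, 0, -1]]
    - [[0, 0, 0], [0, 0, -1]]
    - [[0, 0, 0], [0, 0, -1]]
    - [[0, 0, 0], [0, 0, 0]]

```text
time: 14.65
tool_pos: [529.0, 154.6, 60.1]
tcp_rot: [3.141, -0.001, 0.292]
contact_force: [0.3, -2.4, 8.4]
grip_width: 11.7
finger_force: 30.0
```

```bash
python3 -c "
from h import *
o=get_obs();print(o['contact_force'],o['moment'],o['tcp_rot'])"
```

```text
[ 0.30092086 -2.36744106  8.35507408] [-0.43717622  0.10948252 -0.01917884] [ 3.14136459e+00 -7.47371922e-04  2.92337722e-01]
```

Call:
play_rows:
  rows:
    - [[0, 0, 0], [0, 0, -1]]
    - [[0, 0, 0], [0, 0, -1]]
    - [[0, 0, 0], [0, 0, -1]]
    - [[0, 0, 0], [0, 0, -1]]
    - [[0, 0, 0], [0, 0, -0.4]]
    - [[0, 0, 0], [0, 0, -0.3]]
    - [[0, 0, 0], [0, 0, 0]]

```text
time: 15.52
tool_pos: [529.0, 154.8, 60.2]
tcp_rot: [-3.141, -0.001, -0.362]
contact_force: [-0.7, -1.4, 6.3]
grip_width: 11.4
finger_force: 30.0
```

```bash
python3 -c "
from h import *
o=get_obs();print(o['contact_force'],o['moment'],o['tcp_rot'])"
```

```text
[-0.65405113 -1.44442368  6.29074353] [-0.13466545  0.04289066  0.12666344] [-3.14113019e+00 -7.20512537e-04 -3.62433705e-01]
```

Call:
play_rows:
  rows:
    - [[0, 0, 0], [0, 0, -0.2]]
    - [[0, 0, 0], [0, 0, -0.15]]
    - [[0, 0, 0], [0, 0, 0]]

```text
time: 15.9
tool_pos: [529.0, 154.8, 60.2]
tcp_rot: [-3.141, -0.001, -0.41]
contact_force: [-0.1, -0.5, 8.1]
grip_width: 12.3
finger_force: 30.6
```

```bash
python3 -c "
from h import *
o=get_obs();print(o['contact_force'],o['moment'],o['tcp_rot'])"
```

```text
[-0.1120372  -0.53048439  8.13719659] [-0.1170764  -0.00873384  0.63982785] [-3.14139385e+00 -9.58599622e-04 -4.09614423e-01]
```

The moment has risen to 0.64 N m, so the knob is at its stop. Releasing and lifting away.

Call:
play_rows:
  rows:
    - [[0, 0, 0], [0, 0, 0]]
    - [[0, 0, 0], [0, 0, 0]]
    - [[0, 0, 0], [0, 0, 0]]
    - [[0, 0, 0], [0, 0, 0]]
    - [[0, 0, 0.5], [0, 0, 0]]
    - [[0, 0, 1], [0, 0, 0]]
    - [[0, 0, 1], [0, 0, 0]]
    - [[-0.8, -0.3, 1], [0, 0, 1]]
    - [[-0.8, -0.3, 1], [0, 0, 1]]
    - [[-0.8, -0.3, 0], [0, 0, 1]]
    - [[-0.8, -0.2, 0], [0, 0, 1]]
    - [[0, 0, 0], [0, 0, 0]]
  hand: -0.1

```text
time: 17.4
tool_pos: [431.7, 121.4, 195.7]
tcp_rot: [3.142, -0.001, 0.147]
contact_force: [0.7, 0.4, -0.8]
grip_width: 41.4
finger_force: 0.0
```

Run:
```python
from h import *
k=cam("wrist");o=get_obs();print(o["time"],o["tool_pos"],o["tcp_rot"],o["contact_force"])
cv2.imwrite("pics/w6.png",cv2.resize(k[0]["frame"][20:300,180:460,::-1],None,fx=2.1,fy=2.1,interpolation=cv2.INTER_CUBIC))
for q,z in (("knob_grip",61),("finger_tip",30),("forming_block",10)):
    for p in pinpoint(q,"wrist")[:1]: print(q,p["p"],w(k,p["at"],z))
```

```text
17.45 [432.97742101 121.58394044 195.68162967] [ 3.14149143e+00 -1.76537229e-03  1.44821892e-01] [ 0.44274548 -0.01708349 -0.23312747]
knob_grip 0.63 [529.6 155.   61. ]
finger_tip 0.85 [493.  133.9  30. ]
forming_block 0.63 [468.  132.7  10. ]
```

View pics/w6.png

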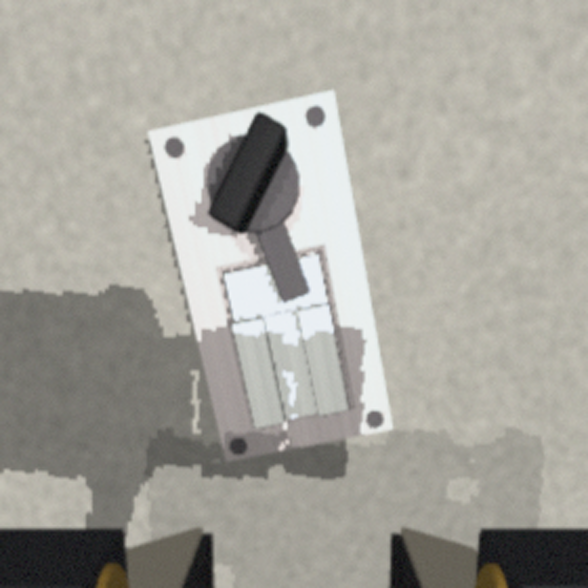

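The finger lies over the step, with its tip at about (298,292), and the block sits level in the pocket. The finger is about 0.12 rad short of the nest's -x axis, which matches the 1.4 rad stop. Handing in.

```bash
python3 -c "
from plant import bot
print(bot.close_job())"
```

```text
the job is handed in; nothing more can be done
None
```

I seated the forming block in the nest with its step toward the knob, pushed the knob down and turned it clockwise to its stop, and handed the job in at about 17.5 s; the last picture shows the finger over the step, but no verdict came back.

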